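# Open the watch water-resistance tester after a test

### The arm

A 6-joint arm with a two-finger parallel gripper is mounted at the origin on the work surface. World frame = base frame: x ahead of the robot, y to its left, z up, the work surface at z = 0. Lengths are in m, angles in degrees, forces in N, time in s.
With the tool pointing down it reaches from about 0.35 to 0.875 m from the base axis. Payload 4.2 kg.
Tool frame: the origin (TCP) lies on the centre line of the jaws, within the pads' length; the fingertips stand 17 mm ahead of it and the grasp point (between the pads) lies 2 mm behind it (ctrl.tcp_to_tips is the distance from the TCP to the fingertips, in m); z points along the fingers, y is the line along which they close (so a half turn about z gives the same grasp; the last joint's range is limited). The gripper opens to 87 mm and grips with 3 to 60 N. Pads are 19 mm wide; open, the fingers measure 117 mm over their backs; the gripper's body (75 mm by 190 mm) begins 51 mm behind the grasp point.
Start: joints at [-60.47, 22.042, 0.453, 0, -68.411, -14.817], TCP at [0.159, -0.604, 0.207] pointing down, gripper open.
Joint ranges: [-179.83, 179.83], [-69.29, 118.12], [-61.27, 80.66], [-181.25, 117.63], [-171.15, -9.14], [-177.46, 177.46]. Speed limits (degrees/s): [159.86, 159.86, 180, 180, 180, 180].

### API

Orientations are given as [roll, pitch, yaw] about the fixed x, y, z axes, in that order (R = Rz(yaw) Ry(pitch) Rx(roll)).
In Python, from workcell import readout, eyes, ctrl gives the robot as it stands.
- The arm moves only by the tool step_arm, never from a script. Its argument "plan" is one flat list of numbers, 7 for each row, row after row: the shift along the tool's x, y, z in m, then the turn, a rotation vector about the tool's x, y, z in rad, then the opening, from -1 (shut) to 1 (fully open). A call has 1 to 5 rows; each row shifts and turns the commanded pose from where the row before left it, along the tool's axes as they then stand; what a row does not reach is not made up. A row lasts 1/12 s, in which the tool goes at most 41.7 mm and 7.16 degrees, less where a joint would pass 70% of its speed; a pose out of reach is approached as far as the arm can. A call with a gripper value outside its range is refused whole. The fingers move at their own pace and stop on an object; "squeeze" is the grip in N (left out, the last holds). Time passes only in rows, so rows that do not move let the fingers close. It gives the time, the measured TCP pose, the force, the opening and the grip force at its end, in the units of the state.
- readout.read_state(): the state, without advancing time (a new reading comes with each control period).
- eyes.capture(name): name is "side" or "top"; returns a dict with "pixels" (400x640x3 uint8, red, green, blue), "z_map" (400x640 float32, m along the optical axis (not along the pixel's ray), 0 where there is no reading), "K" (3x3 intrinsics, pixels), "k1" (the pictures are not rectified: a ray, as slopes to the right and down, at radius r is drawn at 1 + k1 r^2 times it, then the intrinsics apply), "extrinsics" (4x4, takes a point from camera to world coordinates). Camera axes: x right, y down, z forward; pixel columns grow to the right and rows downward; lengths in m; the calibration is good to about 2 mm. A picture is of the moment at which its call begins.
- ctrl.sign_off(): hands the job in; it is judged then, once.
The state is a dict: "clock": time; "joint_positions": joint angles; "dq": joint speeds; "effort": joint torques, N m; "tool_pos": TCP position; "tcp_rot": TCP orientation; "wrist_force": force on the tool from outside, world axes, zero at the start; "torque": the same for the moment, N m; "width": opening from 0.0 (shut) to 1.0 (fully open); "grasp_force": force on a finger pad.
Only numpy, scipy, OpenCV 4.12 (cv2) and the standard library are available. Lean on these libraries where they do the work, as an engineer would, in place of code of your own. Each camera call takes 0.05 s, during which the arm holds its last target. There are 200 camera calls.

### The job

The water-resistance test is finished: on the tester's panel press the largest key fully down (vent), then the smallest key (release), leaving the medium key alone. Then turn the chamber cover counter-clockwise by its grip bar, feeling with light upward pulls for the place where its catch comes free (it is not marked), without wrenching it, and lift it off and set it down gently, upright on its plug, on the middle of the rubber pad. Do not disturb the other things on the bench.

Things in the scene. Friction and masses are not known exactly. Their poses are not given: they have to be found in the camera images.
- tester: grey metal instrument box, fixed, 190 (x) by 270 (y) by 85 mm high; origin: centre of its underside; z up. Its flat top carries the chamber at (0, +70 mm) and, on a black strip at y = -83 mm, a row along x of three white round keys 55 mm apart, in any order, each on a grey collar 16 mm wider than the key and 12 mm high.
- ring_rim (a point): centre of the rim of the tester's steel bayonet ring, 104 mm outside diameter, standing 28 mm proud of the tester's top (rim 113 mm above the bench); the cover's disc rests on it. Fixed. Its overhanging flange, 5 mm thick, and its two opposite gaps, 24 mm wide, are hidden under the cover; where they are differs from run to run and cannot be read from any pose here.
- cover: steel chamber cover, 0.24 to 0.39 kg, resting on the ring. Origin: centre of its plug's underside; z up, x along its grip bar. Plug 51 mm diameter, z = 0 to 13 mm, with two ears near its foot (along +x and -x, 16 mm wide, 5 mm thick, 76 mm tip to tip); disc 110 mm diameter, z = 13 to 23 mm; the bar stands on the disc. The ears start caught under the flange (2 mm of play).
- cover_bar (a point): middle of the black plastic grip bar on the cover, 38 mm above the cover's origin; bar 64 mm long (cover's x), 14 mm thick (cover's y), 30 mm high (15 mm above and below this point). Turned 0.35 to 1.3 rad counter-clockwise (from above) from the start, its 16 mm ears lie in the middle of the 24 mm gaps and the cover lifts straight up, clear after 20 mm.
- cover_disc (a point): centre of the top of the cover's disc, 23 mm above the cover's origin. The cover comes free within about 0.1 rad either side of the gaps' middle; there is no stop, click or mark, and turned further it is caught again. Elsewhere, lifting more than the 2 mm of play only pulls on the flange: 10 N above the weight already tells it is caught. More than 60 N between cover and tester counts as wrenching.
- key_large_top (a point): centre of the top of the largest key, 28 mm diameter, 22 mm above the tester's top (107 mm above the bench)
- key_small_top (a point): centre of the top of the smallest key, 14 mm diameter, same height
- key_medium_top (a point): centre of the top of the medium key, 21 mm diameter, same height; not to be pressed
- key_large (a joint): travel of the largest key in m: 0 = up, 0.006 = fully down. Spring return; it starts to move at 1.2 N and is fully down at 4 N; counts as pressed beyond 0.0045 for a tenth of a second
- key_small (a joint): the same for the smallest key
- key_medium (a joint): the same for the medium key
- pad: black rubber bench pad, fixed, 170 by 170 by 5 mm; origin: centre of its underside (top 5 mm above it)
- loupe: black eye loupe standing on the tester's top, 36 mm diameter, 34 mm high; origin: centre of its underside; leave alone
- case_holder: wooden ring, 56 mm diameter, 16 mm high, beyond the pad; origin: centre of its underside; leave alone
- jar: amber glass jar, 50 mm diameter, 55 mm high; origin: centre of its underside; leave alone
- tin: flat metal tin, 70 mm diameter, 20 mm high; origin: centre of its underside; leave alone
- watch_stand: black and white round cushion with a wristwatch on it, 76 mm diameter, 50 mm high; origin: centre of its underside; leave alone
There are look-alikes about, which are no part of the job. What is shaped like the cover but blue is not meant. Of the things shaped like the pad, the black one is meant.

How it is judged (in metres and radians):
On the way, in this order (a step that is already met when the one before it is completed fails the run):
1. the largest key is pressed down (value of joint key_large above 0.0045 m), for 0.1 s.
2. then the smallest key is pressed down (value of joint key_small above 0.0045 m and value of joint key_large below 0.002 m), for 0.1 s.
3. the cover is lifted clear of the tester, held upright (z of cover in the frame of tester above 0.125 m and angle between cover's own z axis and vertical below 0.3 rad), for 0.1 s.
At the end, for the whole second after the job is handed in: the cover stands at rest and upright (within 0.1 rad) on its plug on the pad, its centre within 35 mm of the pad's centre; the keys are up again (horizontal distance between cover and pad below 0.035 m and z of cover in the frame of pad between 0.002 and 0.009 m and angle between cover's own z axis and vertical below 0.1 rad and linear speed of cover below 0.02 m/s and value of joint each of key_large, key_small below 0.002 m); the robot touches nothing.
It fails at once if the medium key is pressed (more than 3 mm) (value of joint key_medium above 0.003 m).
It fails at once if the cover is wrenched: more than 60 N between cover and tester (contact force between cover and tester above 60 N).
It fails at once if the cover is dropped or banged onto the pad (over 80 N) (contact force between cover and pad above 80 N).
It fails at once if another thing on the bench is pushed away (over 20 mm) (distance of any of loupe, case_holder, jar, tin, watch_stand from where it was at the start of the episode above 0.02 m).
It also fails if it takes over 72 s, if anything falls off the work surface, if the arm or the gripper's body presses on something with over 40 N, if the wrist force passes 120 N, or if a joint passes its speed limit or range.

## Working session

There is one attempt and no reset: what is moved stays moved. The work goes in short steps, Python scripts to look and compute and a tool call to move; the robot and the scene stay as the last step left them, time stands still between calls to the robot, and variables do not carry over. Pictures are saved under pics/ and viewed, at most 10 in all, crops included, and the job is handed in when it is done.

Besides the shell and the picture viewer there is one more tool, called as name(argument=value, ...) on one line, values as JSON. step_arm: Moves the arm, as the interface text tells. Its arguments: {"type":"object","properties":{"plan":{"type":"array","items":{"type":"number"}},"squeeze":{"type":"number"}},"required":["plan"]}

```bash
mkdir -p pics; ls; cat > h.py <<'E'
import numpy as np, cv2
from workcell import readout, eyes, ctrl
def cap(n):
    c=eyes.capture(n); np.savez(f'{n}.npz',**c); return c
def xyz(c):
    """world point map via z_map"""
    h,w=c['z_map'].shape; K=c['K']; u,v=np.meshgrid(np.arange(w),np.arange(h))
    xd=(u-K[0,2])/K[0,0]; yd=(v-K[1,2])/K[1,1]; x,y=xd.copy(),yd.copy()
    for _ in range(10):
        f=1+float(c['k1'])*(x*x+y*y); x,y=xd/f,yd/f
    P=np.stack([x,y,np.ones_like(x)],-1)
    T=c['extrinsics']; rays=P@T[:3,:3].T
    return rays*c['z_map'][...,None]+T[:3,3], rays, T[:3,3]
def atz(c,u,v,z):
    _,r,o=xyz(c); d=r[int(round(v)),int(round(u))]; return o+d*(z-o[2])/d[2]
E
python3 - <<'E'
from h import *
print(readout.read_state())
for n in('top','side'):
    c=cap(n); cv2.imwrite(f'pics/{n}0.png',c['pixels'][...,::-1]); print(n,c['K'],c['k1'],c['extrinsics'])
E
```

```text
pics
{'clock': 0.0, 'joint_positions': array([-6.04684100e+01,  2.20901537e+01,  3.80566545e-01, -2.91892558e-02,
       -6.84089474e+01, -1.48170120e+01]), 'dq': array([-0.05715488, -0.01455995, -0.04200245, -0.01302804, -0.01481889,
        0.03298882]), 'effort': array([-3.38345180e-04, -3.90666854e+01,  1.87409574e+01,  4.22009289e+00,
        1.11964668e-02, -1.63704613e-04]), 'tool_pos': array([ 0.15862218, -0.60389565,  0.20617087]), 'tcp_rot': array([ 1.79878469e+02, -4.09670713e-03, -1.65296187e+02]), 'wrist_force': array([ 0.62846367,  0.1881471 , -0.22626246]), 'torque': array([ 0.03519335,  0.01675786, -0.02344138]), 'grasp_force': 0.0, 'width': 1.0022656870364444}
top [[499.73394517   0.         314.65748039]
 [  0.         499.73394517 197.33883147]
 [  0.           0.           1.        ]] -0.022474460944276367 [[-0.00497235 -0.99849846  0.05455363  0.36002395]
 [-0.99988013  0.00416447 -0.0149126   0.03130172]
 [ 0.01466302 -0.05462124 -0.99839948  1.41559803]
 [ 0.          0.          0.          1.        ]]
side [[458.00467344   0.         316.28441619]
 [  0.         458.00467344 200.18742299]
 [  0.           0.           1.        ]] 0.013524843023336107 [[-0.98245349 -0.13272185  0.13103458  0.29950695]
 [-0.18558516  0.6258752  -0.75752121  0.86608586]
 [ 0.01852832 -0.76854742 -0.63952448  0.83879402]
 [ 0.          0.          0.          1.        ]]
```

View pics/top0.png

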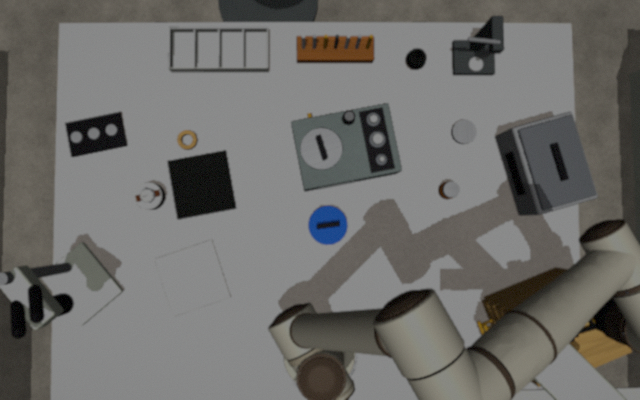

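View pics/side0.png

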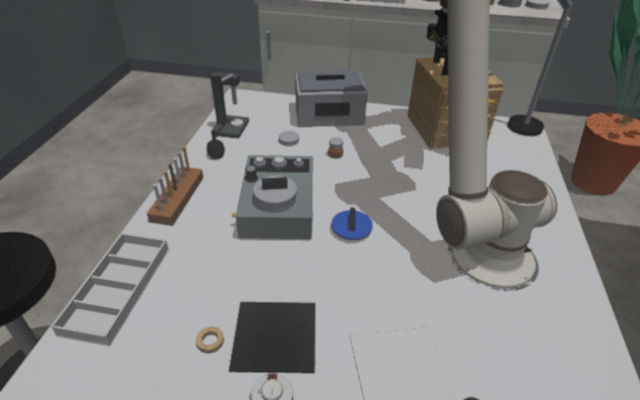

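The top view shows the tester at about (345,147), the cover at (321,148), keys at (374,119), (377,139) and (381,159), the loupe at (349,117), the black pad at (202,184) and the blue look-alike at (328,224). The side view agrees. I'll zoom in next.

```bash
python3 - <<'E'
from h import *
t=dict(np.load('top.npz'));s=dict(np.load('side.npz'))
a=cv2.resize(t['pixels'][95:200,285:410],(0,0),fx=5,fy=5,interpolation=cv2.INTER_CUBIC)[:,:,::-1]
b=cv2.resize(s['pixels'][145:245,225:325],(0,0),fx=5,fy=5,interpolation=cv2.INTER_CUBIC)[:,:,::-1]
h=525; im=np.zeros((525,1125,3),np.uint8); im[:525,:625]=a; im[:500,625:]=b
cv2.imwrite('pics/zoom.png',cv2.resize(im,(800,373),interpolation=cv2.INTER_AREA))
P,_,_=xyz(t)
for u,v in[(374,119),(377,139),(381,159),(321,148),(309,148),(202,184),(349,117),(340,180),(187,140),(449,189)]: print(u,v,P[v,u].round(4),t['pixels'][v,u])
P,_,_=xyz(s)
for u,v in[(260,161),(280,161),(298,163),(275,182),(275,335)]: print(u,v,P[v,u].round(4),s['pixels'][v,u])
E
```

```text
374 119 [ 0.6397 -0.1471  0.1038] [141 140 140]
377 139 [ 0.5848 -0.1535  0.1108] [139 139 140]
381 159 [ 0.5326 -0.1644  0.1036] [134 134 135]
321 148 [ 0.5546 -0.0043  0.1537] [27 23 25]
309 148 [0.5591 0.0261 0.1253] [124 126 129]
202 184 [0.4764 0.3289 0.0023] [19 22 18]
349 117 [ 0.6413 -0.0791  0.1211] [92 93 93]
340 180 [ 0.4788 -0.0566  0.0854] [89 96 94]
187 140 [0.6016 0.3718 0.0056] [138 139 140]
449 189 [ 0.4556 -0.3574  0.0568] [122 124 125]
260 161 [ 0.6356 -0.1409  0.1029] [122 124 123]
280 161 [ 0.5795 -0.1465  0.1074] [155 156 156]
298 163 [ 0.5318 -0.1618  0.0972] [100 101 104]
275 182 [ 5.540e-01 -4.000e-04  1.476e-01] [46 48 48]
275 335 [0.4729 0.331  0.0056] [48 47 47]
```

View pics/zoom.png

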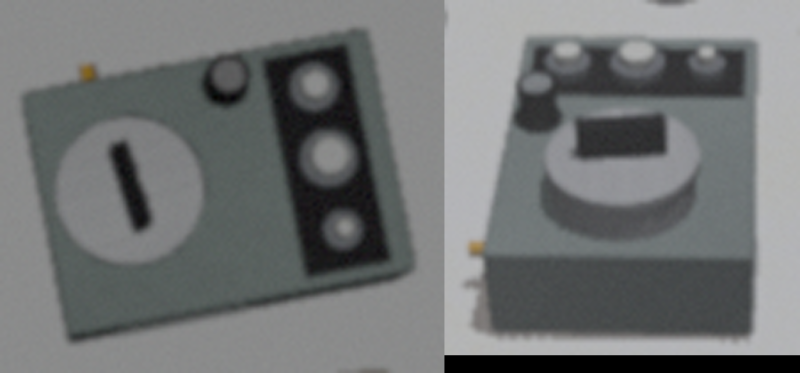

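In the zoom, the middle key at (330,157) is the largest, the bottom one at (345,229) the smallest and the top one at (315,85) the medium. The bar runs from (120,142) to (142,230). The side view shows the same order.

```bash
cat > m.py <<'E'
from h import *
def cen(c,box,f,z):
    u0,v0,u1,v1=box; g=c['pixels'][v0:v1,u0:u1].astype(int); m=f(g).astype(np.uint8)
    n,l,st,ce=cv2.connectedComponentsWithStats(m); k=1+np.argmax(st[1:,4]); vs,us=np.nonzero(l==k)
    _,r,o=xyz(c); d=r[vs+v0,us+u0]; Q=o+d*((z-o[2])/d[:,2])[:,None]
    (a,b),(w,h),an=cv2.minAreaRect((Q[:,:2]*1000).astype(np.float32))
    q=Q[:,:2]-Q[:,:2].mean(0); e=np.linalg.svd(q,full_matrices=False)[2][0]
    return dict(n=len(us),px=(us.mean()+u0,vs.mean()+v0),mean=Q[:,:2].mean(0).round(4),rect=(round(a),round(b),round(w),round(h)),ang=round(float(np.degrees(np.arctan2(e[1],e[0]))),1))
E
python3 - <<'E'
from m import *
t=dict(np.load('top.npz'));s=dict(np.load('side.npz'))
br=lambda th:(lambda g:g.min(-1)>th); dk=lambda th:(lambda g:g.max(-1)<th)
for n,b in dict(L=(370,131,386,147),S=(375,152,389,167),M=(366,111,381,126)).items(): print('top',n,cen(t,b,br(128),.107))
for n,b in dict(L=(273,152,288,163),S=(291,154,303,165),M=(252,152,268,163)).items():
    g=s['pixels'][b[1]:b[3],b[0]:b[2]].min(-1); print('side',n,cen(s,b,br(int(g.max()*.85)),.107))
print('bar',cen(t,(310,132,333,164),dk(60),.153))
print('barside',cen(s,(255,172,295,192),dk(60),.138))
print('pad',cen(t,(160,145,245,225),dk(60),.005)); print('padside',cen(s,(225,298,322,372),dk(70),.005))
g=t['pixels'].astype(int)
print('disc',cen(t,(297,122,348,175),lambda g:(g.min(-1)>108)&(g.max(-1)-g.min(-1)<9),.123))
P,_,_=xyz(t)
print('bar z',np.median(P[142:154,319:324,2][t['pixels'][142:154,319:324].max(-1)<40]),'disc z',np.median(P[140:158,305:312,2]),'pad z',np.median(P[165:205,180:225,2]),'key z',np.median(P[136:142,375:380,2]))
P,_,_=xyz(s);print('side bar z',np.median(P[178:186,266:286,2]),'key z',np.median(P[157:161,278:284,2]))
E
```

```text
top L {'n': 51, 'px': (np.float64(377.47058823529414), np.float64(138.4313725490196)), 'mean': array([ 0.587 , -0.1553]), 'rect': (587, -155, 19, 19), 'ang': -59.0}
top S {'n': 4, 'px': (np.float64(381.5), np.float64(158.5)), 'mean': array([ 0.5335, -0.1653]), 'rect': (534, -165, 3, 3), 'ang': 143.2}
top M {'n': 24, 'px': (np.float64(373.2916666666667), np.float64(118.0)), 'mean': array([ 0.6417, -0.1448]), 'rect': (642, -145, 13, 11), 'ang': 94.4}
side L {'n': 51, 'px': (np.float64(280.52941176470586), np.float64(153.23529411764707)), 'mean': array([ 0.5876, -0.1846]), 'rect': (589, -183, 40, 15), 'ang': -174.0}
side S {'n': 24, 'px': (np.float64(296.5), np.float64(154.5)), 'mean': array([ 0.5419, -0.188 ]), 'rect': (542, -188, 31, 5), 'ang': -167.7}
side M {'n': 48, 'px': (np.float64(259.5), np.float64(153.0)), 'mean': array([ 0.6461, -0.1731]), 'rect': (646, -173, 43, 10), 'ang': -168.1}
bar {'n': 112, 'px': (np.float64(321.23214285714283), np.float64(146.84821428571428)), 'mean': array([ 0.5577, -0.0049]), 'rect': (558, -5, 61, 12), 'ang': -163.4}
barside {'n': 209, 'px': (np.float64(274.14354066985646), np.float64(183.11004784688996)), 'mean': array([ 0.5585, -0.0078]), 'rect': (558, -8, 57, 37), 'ang': 17.9}
pad {'n': 3375, 'px': (np.float64(201.38696296296297), np.float64(184.35733333333334)), 'mean': array([0.4753, 0.3301]), 'rect': (475, 330, 165, 164), 'ang': 177.3}
padside {'n': 5395, 'px': (np.float64(274.0316960148285), np.float64(337.9751621872104)), 'mean': array([0.4735, 0.3362]), 'rect': (475, 330, 164, 164), 'ang': 95.0}
disc {'n': 1126, 'px': (np.float64(320.8561278863233), np.float64(148.59591474245116)), 'mean': array([ 0.5578, -0.0048]), 'rect': (559, -5, 104, 105), 'ang': -79.6}
bar z 0.1523459029086618 disc z 0.1226458640923016 pad z 0.004771971835116795 key z 0.10713211958978175
side bar z 0.14922373573757658 key z 0.10583395138345159
```

```bash
cat > go.py <<'E'
import sys
from h import *
from scipy.spatial.transform import Rotation as R
def go(x,y,z,yaw=None):
    s=readout.read_state(); r=R.from_euler('xyz',s['tcp_rot'],degrees=True)
    yw=s['tcp_rot'][2] if yaw is None else yaw
    d=r.inv().apply(np.array([x,y,z])-s['tool_pos']); rv=(r.inv()*R.from_euler('xyz',[180,0,yw],degrees=True)).as_rotvec()
    print('shift',d.round(4),'turn',rv.round(4),'| pos',s['tool_pos'].round(4),s['tcp_rot'].round(2),'F',s['wrist_force'].round(2),'t',round(s['clock'],2),'w',round(s['width'],3),'gf',round(s['grasp_force'],1),'q',s['joint_positions'].round(0))
if __name__=='__main__': go(*map(float,sys.argv[1:]))
E
python3 go.py 0.587 -0.1553 0.16; python3 -c "
from h import *;print(ctrl.tcp_to_tips)"
```

```text
shift [-0.5282  0.3251  0.0469] turn [ 0.002  -0.0001 -0.    ] | pos [ 0.1586 -0.6039  0.2063] [ 179.89   -0.   -165.3 ] F [-0.46 -0.13 -0.41] t 0.1 w 0.999 gf 0.0 q [-60.  22.   0.  -0. -68. -15.]
0.017
```

step_arm(plan=[-0.026, 0.016, 0, 0, 0, 0, -1, -0.026, 0.016, 0, 0, 0, 0, -1, -0.026, 0.016, 0, 0, 0, 0, -1, -0.026, 0.016, 0, 0, 0, 0, -1, -0.026, 0.016, 0, 0, 0, 0, -1], squeeze=10)

```text
clock: 0.52
tool_pos: [0.2647, -0.4927, 0.2067]
tcp_rot: [179.9, -0.0, -165.3]
wrist_force: [0.4, -0.4, -0.3]
width: 0.704
grasp_force: 0.0
```

step_arm(plan=[-0.026, 0.016, 0, 0, 0, 0, -1, -0.026, 0.016, 0, 0, 0, 0, -1, -0.026, 0.016, 0, 0, 0, 0, -1, -0.026, 0.016, 0, 0, 0, 0, -1, -0.026, 0.016, 0, 0, 0, 0, -1])

```text
clock: 0.93
tool_pos: [0.3702, -0.3822, 0.2069]
tcp_rot: [180.0, -0.0, -165.3]
wrist_force: [0.7, -1.3, 0.1]
width: 0.324
grasp_force: 0.0
```

step_arm(plan=[-0.026, 0.016, 0, 0, 0, 0, -1, -0.026, 0.016, 0, 0, 0, 0, -1, -0.026, 0.016, 0, 0, 0, 0, -1, -0.026, 0.016, 0, 0, 0, 0, -1, -0.026, 0.016, 0, 0, 0, 0, -1])

```text
clock: 1.35
tool_pos: [0.4756, -0.2719, 0.2069]
tcp_rot: [180.0, -0.0, -165.3]
wrist_force: [0.7, -0.6, -0.3]
width: 0.02
grasp_force: 0.0
```

step_arm(plan=[-0.026, 0.016, 0, 0, 0, 0, -1, -0.026, 0.016, 0, 0, 0, 0, -1, -0.026, 0.016, 0, 0, 0, 0, -1, -0.026, 0.016, 0, 0, 0, 0, -1, 0, 0, 0, 0, 0, 0, -1])

```text
clock: 1.77
tool_pos: [0.5623, -0.1817, 0.2063]
tcp_rot: [180.0, 0.0, -165.0]
wrist_force: [0.2, 0.3, 0.4]
width: 0.006
grasp_force: 0.0
```

```bash
python3 go.py 0.587 -0.1553 0.13 -169
```

```text
shift [-0.0306  0.0192  0.0763] turn [0.0003 0.0005 0.0691] | pos [ 0.5623 -0.1817  0.2063] [ 1.7998e+02  3.0000e-02 -1.6504e+02] F [0.16 0.34 0.37] t 1.77 w 0.006 gf 0.0 q [ -2.  19.  -5.  -0. -67. -73.]
```

step_arm(plan=[-0.0153, 0.0096, 0.01, 0, 0, 0, -1, -0.0153, 0.0096, 0.01, 0, 0, 0, -1, 0, 0, 0.02, 0, 0, 0, -1, 0, 0, 0.028, 0, 0, 0, -1, 0, 0, 0, 0, 0, 0, -1])

```text
clock: 2.18
tool_pos: [0.5801, -0.1573, 0.1324]
tcp_rot: [179.7, -0.7, -165.4]
wrist_force: [-1.2, -0.8, -1.2]
width: 0.005
grasp_force: 0.0
```

```bash
python3 go.py 0.587 -0.1553 0.118
```

```text
shift [-0.0074  0.0001  0.0143] turn [ 0.0057 -0.0115 -0.    ] | pos [ 0.5801 -0.1573  0.1324] [ 179.68   -0.66 -165.36] F [-1.23 -0.76 -1.21] t 2.18 w 0.005 gf 0.0 q [  0.  24.  -8.  -0. -59. -75.]
```

Still settling, so I'll add a hold row and correct.

step_arm(plan=[0, 0, 0, 0, 0, 0, -1, 0, 0, 0, 0, 0, 0, -1])

```text
clock: 2.35
tool_pos: [0.5847, -0.1589, 0.1399]
tcp_rot: [-179.9, 0.0, -165.3]
wrist_force: [0.1, 0.3, 0.7]
width: 0.001
grasp_force: 0.0
```

```bash
python3 go.py 0.587 -0.1553 0.118
```

```text
shift [-0.0031  0.0029  0.0219] turn [-0.0009  0.0005 -0.    ] | pos [ 0.5847 -0.1589  0.1399] [-1.7995e+02  3.0000e-02 -1.6528e+02] F [0.14 0.25 0.65] t 2.35 w 0.001 gf 0.0 q [  0.  23.  -8.   0. -59. -75.]
```

step_arm(plan=[-0.0031, 0.0029, 0.008, 0, 0, 0, -1, 0, 0, 0.005, 0, 0, 0, -1, 0, 0, 0.005, 0, 0, 0, -1, 0, 0, 0.0035, 0, 0, 0, -1, 0, 0, 0, 0, 0, 0, -1])

```text
clock: 2.77
tool_pos: [0.5857, -0.155, 0.1169]
tcp_rot: [180.0, -0.1, -165.3]
wrist_force: [-0.2, 0.1, -0.6]
width: 0.007
grasp_force: 0.0
```

step_arm(plan=[0, 0, 0, 0, 0, 0, -1, 0, 0, 0, 0, 0, 0, -1])

```text
clock: 2.93
tool_pos: [0.5865, -0.1552, 0.118]
tcp_rot: [-180.0, 0.0, -165.3]
wrist_force: [0.2, 0.8, 0.8]
width: 0.006
grasp_force: 0.0
```

step_arm(plan=[0, 0, 0.002, 0, 0, 0, -1, 0, 0, 0, 0, 0, 0, -1, 0, 0, 0, 0, 0, 0, -1])

```text
clock: 3.18
tool_pos: [0.5863, -0.1551, 0.1158]
tcp_rot: [180.0, 0.0, -165.3]
wrist_force: [0.5, 1.0, -0.2]
width: 0.013
grasp_force: 0.0
```

```bash
python3 - <<'E'
from h import *
t=cap('top');s=cap('side')
a=cv2.resize(t['pixels'][95:200,285:410],(0,0),fx=4,fy=4,interpolation=cv2.INTER_CUBIC)[:,:,::-1]
b=cv2.resize(s['pixels'][125:205,225:325],(0,0),fx=4,fy=4,interpolation=cv2.INTER_CUBIC)[:,:,::-1]
im=np.zeros((420,900,3),np.uint8); im[:,:500]=a; im[:320,500:]=b
cv2.imwrite('pics/press.png',cv2.resize(im,(800,373)))
E
```

```text
(no output)
```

View pics/press.png

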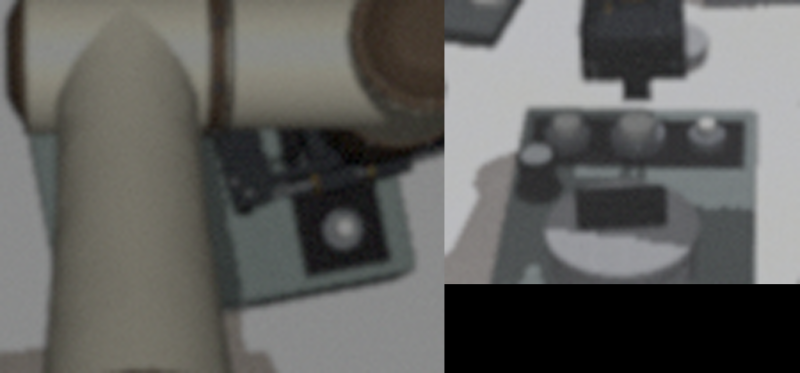

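```bash
python3 - <<'E'
from h import *
s=dict(np.load('side.npz'));P,_,_=xyz(s)
for v in range(143,164): print(v,P[v,279].round(3),P[v,276].round(3),P[v,282].round(3),s['pixels'][v,279].max())
E
```

```text
143 [ 0.56  -0.074  0.215] [ 0.566 -0.067  0.218] [ 0.552 -0.072  0.216] 41
144 [ 0.56  -0.074  0.211] [ 0.567 -0.071  0.212] [ 0.553 -0.074  0.212] 41
145 [ 0.56  -0.072  0.209] [ 0.567 -0.069  0.21 ] [ 0.552 -0.073  0.21 ] 47
146 [ 0.56  -0.074  0.206] [ 0.568 -0.072  0.206] [ 0.553 -0.075  0.205] 44
147 [ 0.561 -0.075  0.202] [ 0.568 -0.072  0.202] [ 0.553 -0.075  0.203] 45
148 [ 0.581 -0.145  0.151] [ 0.588 -0.143  0.151] [ 0.574 -0.15   0.149] 41
149 [ 0.581 -0.148  0.146] [ 0.59  -0.149  0.144] [ 0.574 -0.15   0.145] 46
150 [ 0.581 -0.146  0.144] [ 0.589 -0.143  0.145] [ 0.574 -0.15   0.143] 42
151 [ 0.582 -0.149  0.139] [ 0.589 -0.145  0.14 ] [ 0.573 -0.147  0.141] 45
152 [ 0.582 -0.149  0.135] [ 0.589 -0.142  0.139] [ 0.574 -0.15   0.135] 75
153 [ 0.581 -0.145  0.135] [ 0.59  -0.146  0.133] [ 0.574 -0.149  0.133] 137
154 [ 0.633 -0.33   0.002] [ 0.643 -0.33   0.   ] [ 0.625 -0.337 -0.002] 169
155 [ 0.632 -0.326  0.001] [ 0.641 -0.323  0.002] [ 0.623 -0.331 -0.001] 143
156 [ 0.597 -0.202  0.084] [ 0.606 -0.201  0.084] [ 0.589 -0.204  0.085] 108
157 [ 0.588 -0.167  0.106] [ 0.596 -0.167  0.104] [ 0.58  -0.171  0.104] 111
158 [ 0.586 -0.16   0.108] [ 0.595 -0.161  0.106] [ 0.578 -0.164  0.106] 118
159 [ 0.586 -0.161  0.104] [ 0.593 -0.153  0.108] [ 0.576 -0.157  0.108] 119
160 [ 0.583 -0.15   0.108] [ 0.594 -0.156  0.102] [ 0.576 -0.154  0.106] 117
161 [ 0.583 -0.148  0.106] [ 0.591 -0.146  0.106] [ 0.575 -0.15   0.106] 115
162 [ 0.582 -0.145  0.105] [ 0.591 -0.146  0.103] [ 0.576 -0.153  0.1  ] 104
163 [ 0.582 -0.145  0.101] [ 0.591 -0.145  0.1  ] [ 0.574 -0.147  0.101] 98
```

The tip shows at z≈0.133, about 30 mm above where the state puts it (0.099). I'll check this with a fresh image.

```bash
python3 - <<'E'
from h import *
for i in range(2):
    s=cap('side');P,_,_=xyz(s); st=readout.read_state()
    for v in range(146,160): print(v,P[v,279].round(3),P[v,276].round(3))
    print(st['tool_pos'],st['clock'],st['wrist_force'],st['width'],st['joint_positions'])
E
```

```text
146 [ 0.56  -0.071  0.208] [ 0.567 -0.07   0.207]
147 [ 0.561 -0.077  0.2  ] [ 0.567 -0.069  0.205]
148 [ 0.581 -0.148  0.149] [ 0.59  -0.148  0.148]
149 [ 0.581 -0.146  0.147] [ 0.588 -0.143  0.148]
150 [ 0.581 -0.146  0.144] [ 0.588 -0.142  0.145]
151 [ 0.581 -0.147  0.14 ] [ 0.588 -0.142  0.142]
152 [ 0.582 -0.147  0.136] [ 0.589 -0.144  0.137]
153 [ 0.582 -0.148  0.132] [ 0.59  -0.146  0.133]
154 [ 0.633 -0.331  0.001] [ 0.643 -0.332 -0.001]
155 [ 0.632 -0.326  0.001] [ 0.641 -0.323  0.002]
156 [ 0.597 -0.202  0.085] [ 0.605 -0.199  0.086]
157 [ 0.588 -0.168  0.105] [ 0.595 -0.162  0.108]
158 [ 0.586 -0.16   0.107] [ 0.594 -0.159  0.107]
159 [ 0.585 -0.156  0.107] [ 0.592 -0.15   0.11 ]
[ 0.58639873 -0.15505786  0.11586426] 3.3333 [-0.55848362  0.12903227  0.91475964] 0.008664293099751 [ 4.64866045e-01  2.46599060e+01 -9.42085704e+00  2.24017744e-03
 -5.59069949e+01 -7.57519489e+01]
146 [ 0.559 -0.069  0.209] [ 0.567 -0.071  0.206]
147 [ 0.559 -0.07   0.205] [ 0.568 -0.071  0.203]
148 [ 0.581 -0.146  0.15 ] [ 0.589 -0.146  0.149]
149 [ 0.581 -0.147  0.146] [ 0.589 -0.144  0.147]
150 [ 0.581 -0.147  0.143] [ 0.589 -0.144  0.144]
151 [ 0.582 -0.148  0.139] [ 0.589 -0.146  0.14 ]
152 [ 0.581 -0.146  0.137] [ 0.589 -0.145  0.137]
153 [ 0.58  -0.143  0.136] [ 0.59  -0.148  0.132]
154 [ 0.634 -0.333 -0.   ] [ 0.644 -0.334 -0.002]
155 [ 0.631 -0.323  0.003] [ 0.642 -0.326 -0.   ]
156 [ 0.597 -0.202  0.084] [ 0.606 -0.2    0.085]
157 [ 0.587 -0.163  0.109] [ 0.595 -0.162  0.108]
158 [ 0.586 -0.162  0.106] [ 0.594 -0.157  0.108]
159 [ 0.585 -0.156  0.107] [ 0.594 -0.156  0.105]
[ 0.58638441 -0.15504786  0.11584585] 3.3833 [ 0.28236298 -0.8907441  -0.15766433] 0.013486784285812852 [ 4.65814020e-01  2.46608222e+01 -9.42230608e+00  2.14617765e-03
 -5.59073345e+01 -7.57512864e+01]
```

Vision and the near-zero force agree that the fingertips really stand about 33 mm higher than the state and text imply. I'll go down carefully and use the force to find the real contact height.

step_arm(plan=[0, 0, 0.006, 0, 0, 0, -1, 0, 0, 0.006, 0, 0, 0, -1, 0, 0, 0.006, 0, 0, 0, -1, 0, 0, 0, 0, 0, 0, -1, 0, 0, 0, 0, 0, 0, -1])

```text
clock: 3.8
tool_pos: [0.5858, -0.1551, 0.0969]
tcp_rot: [180.0, -0.1, -165.3]
wrist_force: [0.1, -0.3, 0.0]
width: 0.004
grasp_force: 0.0
```

```bash
python3 - <<'E'
from h import *
s=cap('side');P,_,_=xyz(s); st=readout.read_state()
for v in range(148,164): print(v,P[v,279].round(3),P[v,276].round(3),s['pixels'][v,279].max())
print(st['tool_pos'],st['wrist_force'])
E
```

```text
148 [ 0.559 -0.068  0.203] [ 0.567 -0.068  0.202] 43
149 [ 0.56  -0.071  0.199] [ 0.568 -0.07   0.198] 45
150 [ 0.56  -0.072  0.195] [ 0.568 -0.07   0.195] 37
151 [ 0.561 -0.074  0.19 ] [ 0.568 -0.07   0.192] 44
152 [ 0.561 -0.073  0.188] [ 0.569 -0.073  0.187] 45
153 [ 0.561 -0.073  0.185] [ 0.568 -0.069  0.186] 47
154 [ 0.561 -0.072  0.183] [ 0.568 -0.07   0.183] 47
155 [ 0.582 -0.148  0.126] [ 0.59  -0.147  0.126] 42
156 [ 0.581 -0.145  0.125] [ 0.589 -0.141  0.126] 44
157 [ 0.582 -0.146  0.121] [ 0.59  -0.143  0.121] 43
158 [ 0.581 -0.144  0.119] [ 0.59  -0.146  0.116] 56
159 [ 0.582 -0.148  0.113] [ 0.59  -0.144  0.114] 90
160 [ 0.583 -0.15   0.108] [ 0.592 -0.15   0.107] 118
161 [ 0.583 -0.148  0.106] [ 0.59  -0.143  0.108] 114
162 [ 0.582 -0.144  0.105] [ 0.591 -0.146  0.103] 104
163 [ 0.583 -0.147  0.1  ] [ 0.591 -0.144  0.101] 96
[ 0.58622834 -0.15508929  0.09737343] [ 0.78332144 -0.61034771  0.43277915]
```

step_arm(plan=[0, 0, 0.004, 0, 0, 0, -1, 0, 0, 0.003, 0, 0, 0, -1, 0, 0, 0.002, 0, 0, 0, -1, 0, 0, 0, 0, 0, 0, -1, 0, 0, 0, 0, 0, 0, -1])

```text
clock: 4.27
tool_pos: [0.5867, -0.1551, 0.0892]
tcp_rot: [-180.0, 0.0, -165.3]
wrist_force: [0.5, 0.6, 1.8]
width: 0.005
grasp_force: 1.2
```

step_arm(plan=[0, 0, 0.0015, 0, 0, 0, -1, 0, 0, 0.001, 0, 0, 0, -1, 0, 0, 0, 0, 0, 0, -1, 0, 0, 0, 0, 0, 0, -1])

```text
clock: 4.6
tool_pos: [0.5867, -0.1551, 0.0866]
tcp_rot: [-180.0, 0.1, -165.3]
wrist_force: [1.0, 1.0, 3.2]
width: 0.007
grasp_force: 1.8
```

step_arm(plan=[0, 0, 0.001, 0, 0, 0, -1, 0, 0, 0.001, 0, 0, 0, -1, 0, 0, 0.0005, 0, 0, 0, -1, 0, 0, 0, 0, 0, 0, -1, 0, 0, 0, 0, 0, 0, -1])

```text
clock: 5.02
tool_pos: [0.5868, -0.1551, 0.086]
tcp_rot: [-179.9, 0.1, -165.2]
wrist_force: [-2.6, 3.0, 12.1]
width: 0.007
grasp_force: 6.1
```

```bash
python3 - <<'E'
from h import *
import time
for i in range(4):
    eyes.capture('side') if i else 0; s=readout.read_state(); print(s['tool_pos'].round(4),s['wrist_force'].round(2))
E
```

```text
[ 0.5868 -0.1551  0.086 ] [-2.57  3.   12.12]
[ 0.5868 -0.1551  0.086 ] [-2.24  1.96 12.08]
[ 0.5868 -0.1551  0.086 ] [-2.35  2.82 12.58]
[ 0.5868 -0.1551  0.086 ] [-2.63  2.14 11.98]
```

Force of 12 N and a hard stop: the large key is fully down. The tips are really at TCP +15 mm. Next I lift, move to the small key and press it.

step_arm(plan=[0, 0, -0.01, 0, 0, 0, -1, 0, 0, -0.012, 0, 0, 0, -1, 0.018, 0.001, 0, 0, 0, 0, -1, 0.018, 0.001, 0, 0, 0, 0, -1, 0.0187, 0.0016, 0, 0, 0, 0, -1])

```text
clock: 5.58
tool_pos: [0.531, -0.1654, 0.105]
tcp_rot: [179.9, -0.1, -165.3]
wrist_force: [-0.7, -1.0, -0.3]
width: 0.006
grasp_force: 0.0
```

step_arm(plan=[0, 0, 0, 0, 0, 0, -1, 0, 0, 0, 0, 0, 0, -1, 0, 0, 0, 0, 0, 0, -1])

```text
clock: 5.83
tool_pos: [0.5327, -0.1655, 0.1056]
tcp_rot: [180.0, -0.0, -165.3]
wrist_force: [0.1, -0.1, -0.7]
width: 0.005
grasp_force: 0.0
```

```bash
python3 go.py 0.533 -0.1655 0.0915
```

```text
shift [-0.0003 -0.0001  0.0141] turn [ 0.0001 -0.0003 -0.    ] | pos [ 0.5327 -0.1655  0.1056] [ 1.8000e+02 -2.0000e-02 -1.6529e+02] F [ 0.06 -0.09 -0.69] t 5.83 w 0.005 gf 0.0 q [ -1.  21. -17.   0. -52. -75.]
```

step_arm(plan=[0, 0, 0.007, 0, 0, 0, -1, 0, 0, 0.006, 0, 0, 0, -1, 0, 0, 0.003, 0, 0, 0, -1, 0, 0, 0.002, 0, 0, 0, -1, 0, 0, 0, 0, 0, 0, -1])

```text
clock: 6.25
tool_pos: [0.5328, -0.1653, 0.0874]
tcp_rot: [180.0, -0.0, -165.3]
wrist_force: [-1.2, 1.8, 2.6]
width: 0.009
grasp_force: 1.6
```

step_arm(plan=[0, 0, 0.0015, 0, 0, 0, -1, 0, 0, 0.001, 0, 0, 0, -1, 0, 0, 0.001, 0, 0, 0, -1, 0, 0, 0, 0, 0, 0, -1, 0, 0, 0, 0, 0, 0, -1])

```text
clock: 6.67
tool_pos: [0.5329, -0.1653, 0.086]
tcp_rot: [-180.0, 0.1, -165.2]
wrist_force: [-3.4, 2.9, 10.2]
width: 0.004
grasp_force: 5.0
```

step_arm(plan=[0, 0, -0.015, 0, 0, 0, -1, 0, 0, -0.03, 0, 0, 0, -1, 0, 0, -0.035, 0, 0, 0, 0.3, 0, 0, 0, 0, 0, 0, 0.3, 0, 0, 0, 0, 0, 0, 0.3])

```text
clock: 7.08
tool_pos: [0.5336, -0.1656, 0.1662]
tcp_rot: [-179.9, 0.3, -165.3]
wrist_force: [-0.7, -0.6, -0.8]
width: 0.151
grasp_force: 0.0
```

step_arm(plan=[-0.013, 0.03, 0, 0, 0, 0, 0.3, -0.013, 0.03, 0, 0, 0, 0, 0.3, -0.013, 0.03, 0, 0, 0, 0, 0.3, -0.013, 0.03, 0, 0, 0, 0, 0.3, -0.013, 0.0286, 0, 0, 0, 0, 0.3])

```text
clock: 7.5
tool_pos: [0.5564, -0.004, 0.1626]
tcp_rot: [180.0, -0.2, -165.3]
wrist_force: [0.8, -0.7, -0.6]
width: 0.527
grasp_force: 0.0
```

step_arm(plan=[0, 0, 0, 0, 0, -0.033, 0.3, 0, 0, 0, 0, 0, 0, 0.3, 0, 0, 0, 0, 0, 0, 0.3])

```text
clock: 7.75
tool_pos: [0.5567, -0.0052, 0.1628]
tcp_rot: [180.0, -0.2, -163.4]
wrist_force: [-0.1, -0.4, 0.1]
width: 0.638
grasp_force: 0.0
```

```bash
python3 go.py 0.5579 -0.0052 0.12 -163.2; python3 - <<'E'
from m import *
s=cap('side');cv2.imwrite('pics/pre.png',cv2.resize(s['pixels'][130:245,200:350],(0,0),fx=5,fy=5)[:,:,::-1])
E
```

```text
shift [-0.0013 -0.0003  0.0428] turn [ 0.0003 -0.003  -0.0039] | pos [ 0.5567 -0.0052  0.1628] [ 1.7998e+02 -1.7000e-01 -1.6342e+02] F [-0.1  -0.38  0.09] t 7.75 w 0.638 gf 0.0 q [ 16.  18. -13.  -0. -60. -90.]
```

View pics/pre.png

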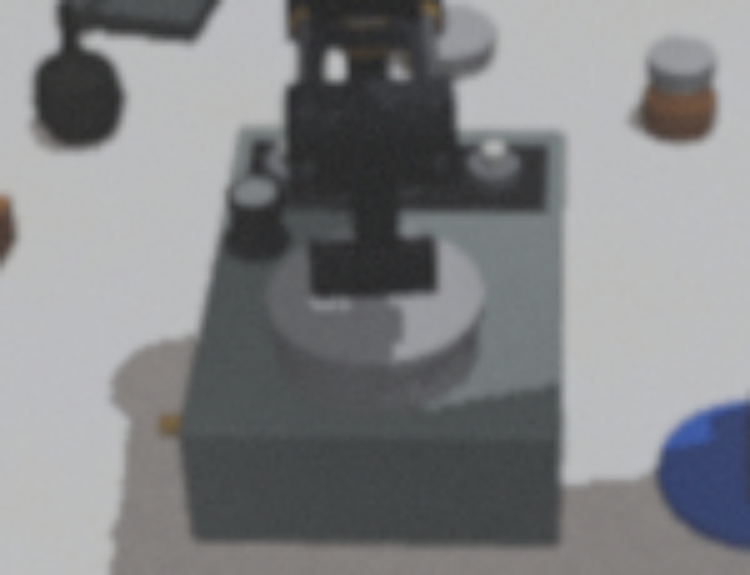

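The gripper is aligned over the bar, with the finger over the bar at about (373,240) in the crop. Descending.

step_arm(plan=[-0.0013, 0, 0.012, 0, 0, 0, 0.3, 0, 0, 0.012, 0, 0, 0, 0.3, 0, 0, 0.01, 0, 0, 0, 0.3, 0, 0, 0.006, 0, 0, 0, 0.3, 0, 0, 0, 0, 0, 0, 0.3])

```text
clock: 8.22
tool_pos: [0.5576, -0.0058, 0.1225]
tcp_rot: [180.0, -0.2, -163.5]
wrist_force: [-0.1, -1.1, -0.6]
width: 0.65
grasp_force: 0.0
```

step_arm(plan=[0, 0, 0.003, 0, 0, 0, 0.3, 0, 0, 0.003, 0, 0, 0, 0.3, 0, 0, 0.003, 0, 0, 0, 0.3, 0, 0, 0, 0, 0, 0, 0.3, 0, 0, 0, 0, 0, 0, 0.3])

```text
clock: 8.63
tool_pos: [0.5589, -0.0048, 0.1153]
tcp_rot: [-180.0, 0.0, -163.4]
wrist_force: [0.2, -0.6, 1.0]
width: 0.648
grasp_force: 0.0
```

```bash
python3 go.py 0.5579 -0.0052 0.113 -163.2; python3 - <<'E'
from h import *
s=cap('side');P,_,_=xyz(s)
for v in range(168,196): print(v,P[v,268].round(3),P[v,274].round(3),P[v,280].round(3))
E
```

```text
shift [ 0.0011 -0.0001  0.0023] turn [-0.      0.0001 -0.0034] | pos [ 0.5589 -0.0048  0.1153] [-1.8000e+02  1.0000e-02 -1.6339e+02] F [ 0.17 -0.64  0.95] t 8.63 w 0.648 gf 0.0 q [ 16.  20. -16.   0. -53. -90.]
168 [0.547 0.073 0.243] [0.533 0.072 0.244] [0.521 0.069 0.244]
169 [0.545 0.079 0.245] [0.533 0.073 0.243] [0.52  0.073 0.244]
170 [0.545 0.081 0.244] [0.532 0.078 0.243] [0.518 0.079 0.246]
171 [0.544 0.085 0.244] [0.531 0.082 0.244] [0.517 0.081 0.245]
172 [0.543 0.087 0.243] [0.53  0.085 0.243] [0.518 0.08  0.242]
173 [0.543 0.086 0.239] [0.53  0.086 0.241] [0.518 0.081 0.239]
174 [0.542 0.091 0.24 ] [0.531 0.083 0.236] [0.518 0.082 0.237]
175 [0.543 0.087 0.234] [0.531 0.084 0.234] [0.518 0.081 0.234]
176 [0.544 0.085 0.23 ] [0.531 0.085 0.232] [0.519 0.078 0.229]
177 [0.543 0.088 0.23 ] [0.531 0.084 0.229] [0.519 0.079 0.227]
178 [0.545 0.083 0.223] [0.531 0.084 0.226] [0.518 0.081 0.226]
179 [0.546 0.081 0.218] [0.533 0.079 0.219] [0.521 0.07  0.214]
180 [0.547 0.08  0.215] [0.533 0.077 0.215] [0.52  0.075 0.216]
181 [0.546 0.081 0.213] [0.533 0.078 0.213] [0.52  0.076 
[... 220 characters left out ...]
 ] [0.534 0.075 0.199] [ 0.542 -0.002  0.139]
186 [0.572 0.003 0.135] [0.547 0.033 0.161] [ 0.543 -0.006  0.133]
187 [0.571 0.004 0.133] [0.548 0.03  0.156] [ 0.543 -0.005  0.13 ]
188 [0.572 0.002 0.127] [0.547 0.033 0.156] [ 0.543 -0.006  0.127]
189 [0.571 0.006 0.127] [0.548 0.031 0.151] [ 0.542 -0.002  0.126]
190 [0.571 0.008 0.126] [0.548 0.03  0.147] [ 0.542 -0.001  0.124]
191 [0.571 0.006 0.122] [0.549 0.03  0.144] [0.542 0.002 0.123]
192 [0.57  0.012 0.123] [0.549 0.03  0.141] [0.541 0.004 0.122]
193 [0.569 0.015 0.122] [0.549 0.031 0.138] [0.541 0.006 0.12 ]
194 [0.567 0.02  0.124] [0.548 0.032 0.136] [0.538 0.016 0.125]
195 [0.567 0.023 0.123] [0.549 0.031 0.132] [0.537 0.018 0.124]
```

step_arm(plan=[0.001, 0, 0.0025, 0, 0, 0, -0.3, 0, 0, 0, 0, 0, 0, -1, 0, 0, 0, 0, 0, 0, -1, 0, 0, 0, 0, 0, 0, -1, 0, 0, 0, 0, 0, 0, -1], squeeze=40)

```text
clock: 9.1
tool_pos: [0.558, -0.0051, 0.1128]
tcp_rot: [-180.0, 0.0, -163.4]
wrist_force: [0.7, 0.1, -0.6]
width: 0.358
grasp_force: 0.0
```

step_arm(plan=[0, 0, 0, 0, 0, 0, -1, 0, 0, 0, 0, 0, 0, -1, 0, 0, 0, 0, 0, 0, -1, 0, 0, 0, 0, 0, 0, -1, 0, 0, 0, 0, 0, 0, -1])

```text
clock: 9.52
tool_pos: [0.558, -0.0053, 0.1128]
tcp_rot: [-180.0, -0.0, -163.4]
wrist_force: [-0.5, 0.3, 0.5]
width: 0.154
grasp_force: 40.0
```

```bash
python3 go.py 0.5579 -0.0052 0.113 -163.2
```

```text
shift [ 0.      0.0001 -0.0002] turn [-0.0002 -0.     -0.0033] | pos [ 0.558  -0.0053  0.1128] [-179.99   -0.   -163.39] F [-0.52  0.26  0.54] t 9.52 w 0.154 gf 40.0 q [ 16.  21. -17.   0. -53. -90.]
```

step_arm(plan=[0, 0, 0, 0, 0, -0.07, -1, 0, 0, 0, 0, 0, -0.07, -1, 0, 0, 0, 0, 0, -0.07, -1, 0, 0, 0, 0, 0, -0.05, -1, 0, 0, 0, 0, 0, 0, -1])

```text
clock: 9.93
tool_pos: [0.5579, -0.0051, 0.1128]
tcp_rot: [180.0, 0.0, -148.5]
wrist_force: [-0.0, -0.8, -0.6]
width: 0.159
grasp_force: 40.0
```

step_arm(plan=[0, 0, -0.002, 0, 0, 0, -1, 0, 0, -0.001, 0, 0, 0, -1, 0, 0, -0.001, 0, 0, 0, -1, 0, 0, 0, 0, 0, 0, -1, 0, 0, 0, 0, 0, 0, -1])

```text
clock: 10.35
tool_pos: [0.5569, -0.0052, 0.115]
tcp_rot: [179.9, -0.1, -148.6]
wrist_force: [2.1, -0.9, -13.0]
width: 0.158
grasp_force: 40.0
```

Caught, with about 13 N up and a 2.2 mm rise. I'll ease the pull slightly and turn in small steps, watching z.

step_arm(plan=[0, 0, 0.0003, 0, 0, -0.05, -1, 0, 0, 0, 0, 0, -0.05, -1, 0, 0, 0, 0, 0, 0, -1, 0, 0, 0, 0, 0, 0, -1])

```text
clock: 10.68
tool_pos: [0.5574, -0.0051, 0.1156]
tcp_rot: [179.9, -0.1, -142.9]
wrist_force: [1.5, 0.4, -12.0]
width: 0.159
grasp_force: 40.0
```

step_arm(plan=[0, 0, 0, 0, 0, -0.05, -1, 0, 0, 0, 0, 0, -0.05, -1, 0, 0, 0, 0, 0, 0, -1, 0, 0, 0, 0, 0, 0, -1])

```text
clock: 11.02
tool_pos: [0.5584, -0.0051, 0.1175]
tcp_rot: [-179.9, 0.0, -137.1]
wrist_force: [-0.1, -0.3, -3.8]
width: 0.157
grasp_force: 40.0
```

Force has dropped to about the weight and z has risen, so it's free. I'll nudge towards the middle and lift slowly.

step_arm(plan=[0, 0, 0, 0, 0, -0.04, -1, 0, 0, -0.002, 0, 0, 0, -1, 0, 0, -0.002, 0, 0, 0, -1, 0, 0, 0, 0, 0, 0, -1, 0, 0, 0, 0, 0, 0, -1])

```text
clock: 11.43
tool_pos: [0.5581, -0.0051, 0.1209]
tcp_rot: [-180.0, 0.0, -134.8]
wrist_force: [0.1, 0.4, -3.8]
width: 0.156
grasp_force: 40.0
```

step_arm(plan=[0, 0, -0.004, 0, 0, 0, -1, 0, 0, -0.005, 0, 0, 0, -1, 0, 0, -0.006, 0, 0, 0, -1, 0, 0, -0.008, 0, 0, 0, -1, 0, 0, 0, 0, 0, 0, -1])

```text
clock: 11.85
tool_pos: [0.5594, -0.005, 0.1459]
tcp_rot: [-179.8, 0.2, -134.7]
wrist_force: [0.8, 0.3, -3.9]
width: 0.16
grasp_force: 40.0
```

step_arm(plan=[0, 0, -0.015, 0, 0, 0, -1, 0, 0, -0.015, 0, 0, 0, -1, 0, 0, -0.015, 0, 0, 0, -1, 0, 0, -0.01, 0, 0, 0, -1, 0, 0, 0, 0, 0, 0, -1])

```text
clock: 12.27
tool_pos: [0.5595, -0.005, 0.2013]
tcp_rot: [-179.8, 0.3, -134.7]
wrist_force: [0.2, 0.3, -4.2]
width: 0.157
grasp_force: 40.0
```

```bash
python3 go.py 0.4753 0.330 0.20; python3 - <<'E'
from h import *
s=cap('side');cv2.imwrite('pics/lift.png',cv2.resize(s['pixels'][100:245,200:350],(0,0),fx=4,fy=4)[:,:,::-1])
E
```

```text
shift [-0.1787  0.2956  0.001 ] turn [-0.0035  0.0045 -0.    ] | pos [ 0.5595 -0.005   0.2013] [-179.8     0.26 -134.73] F [ 0.19  0.34 -4.2 ] t 12.27 w 0.157 gf 40.0 q [ 16.  16. -10.   0. -64. -61.]
```

View pics/lift.png

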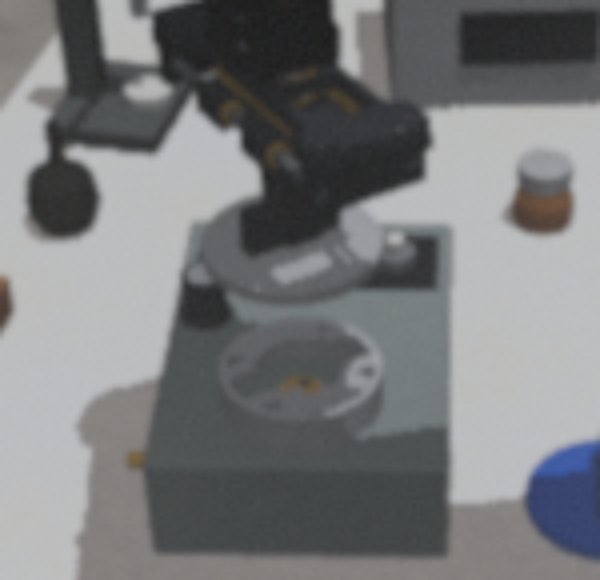

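The cover hangs upright in the gripper over the open ring, at about (290,245) in the crop. Moving to the pad.

step_arm(plan=[-0.015, 0.025, 0, 0, 0, 0, -1, -0.018, 0.03, 0, 0, 0, 0, -1, -0.018, 0.03, 0, 0, 0, 0, -1, -0.018, 0.03, 0, 0, 0, 0, -1, -0.018, 0.03, 0, 0, 0, 0, -1])

```text
clock: 12.73
tool_pos: [0.5148, 0.1597, 0.1971]
tcp_rot: [179.9, -0.1, -134.8]
wrist_force: [0.7, 0.3, -3.4]
width: 0.157
grasp_force: 40.0
```

step_arm(plan=[-0.018, 0.03, 0, 0, 0, 0, -1, -0.018, 0.03, 0, 0, 0, 0, -1, -0.018, 0.03, 0, 0, 0, 0, -1, -0.018, 0.03, 0, 0, 0, 0, -1, -0.018, 0.03, 0, 0, 0, 0, -1])

```text
clock: 13.15
tool_pos: [0.4716, 0.3294, 0.197]
tcp_rot: [180.0, -0.1, -134.8]
wrist_force: [0.6, 0.0, -3.0]
width: 0.158
grasp_force: 40.0
```

step_arm(plan=[0, 0, 0, 0, 0, 0, -1, 0, 0, 0, 0, 0, 0, -1, 0, 0, 0, 0, 0, 0, -1])

```text
clock: 13.4
tool_pos: [0.4723, 0.3278, 0.1971]
tcp_rot: [180.0, -0.2, -134.7]
wrist_force: [0.4, -0.0, -3.7]
width: 0.159
grasp_force: 40.0
```

```bash
python3 go.py 0.4753 0.330 0.018; python3 - <<'E'
from m import *
s=cap('side');P,_,_=xyz(s)
m=(P[...,2]>.12)&(P[...,2]<.23)&(abs(P[...,0]-.475)<.08)&(abs(P[...,1]-.33)<.08)
g=s['pixels']; m&=(g.min(-1)>75); print(m.sum(), np.percentile(P[m],[2,50,98],axis=0).round(4))
E
```

```text
shift [-0.0043 -0.0006  0.1791] turn [ 0.    -0.003 -0.   ] | pos [0.4723 0.3278 0.1971] [ 1.8000e+02 -1.7000e-01 -1.3472e+02] F [ 0.4  -0.01 -3.66] t 13.4 w 0.159 gf 40.0 q [ 51.  18.  -8.  -0. -65. -96.]
1215 [[0.4192 0.3039 0.1997]
 [0.4735 0.3555 0.2069]
 [0.5219 0.3815 0.2094]]
```

step_arm(plan=[-0.004, 0, 0.025, 0, 0, 0, -1, 0, 0, 0.03, 0, 0, 0, -1, 0, 0, 0.03, 0, 0, 0, -1, 0, 0, 0.03, 0, 0, 0, -1, 0, 0, 0.02, 0, 0, 0, -1])

```text
clock: 13.87
tool_pos: [0.475, 0.3283, 0.0605]
tcp_rot: [180.0, -0.2, -134.9]
wrist_force: [-0.9, 0.1, -4.9]
width: 0.156
grasp_force: 40.0
```

step_arm(plan=[0, 0, 0.01, 0, 0, 0, -1, 0, 0, 0.01, 0, 0, 0, -1, 0, 0, 0.005, 0, 0, 0, -1, 0, 0, 0, 0, 0, 0, -1, 0, 0, 0, 0, 0, 0, -1])

```text
clock: 14.28
tool_pos: [0.4766, 0.3315, 0.0395]
tcp_rot: [-180.0, 0.1, -134.7]
wrist_force: [-0.2, -0.5, -2.4]
width: 0.157
grasp_force: 40.0
```

```bash
python3 go.py 0.4753 0.330 0.018
```

```text
shift [ 0.002  -0.0002  0.0215] turn [-0.0001  0.002  -0.    ] | pos [0.4766 0.3315 0.0395] [-1.7999e+02  1.1000e-01 -1.3475e+02] F [-0.23 -0.47 -2.38] t 14.28 w 0.157 gf 40.0 q [ 51.  28. -18.   0. -44. -96.]
```

step_arm(plan=[0.001, 0, 0.005, 0, 0, 0, -1, 0, 0, 0.005, 0, 0, 0, -1, 0, 0, 0.004, 0, 0, 0, -1, 0, 0, 0.003, 0, 0, 0, -1, 0, 0, 0, 0, 0, 0, -1])

```text
clock: 14.7
tool_pos: [0.4747, 0.33, 0.0206]
tcp_rot: [180.0, -0.1, -134.8]
wrist_force: [-0.0, -0.7, -4.2]
width: 0.158
grasp_force: 40.0
```

step_arm(plan=[0, 0, 0.001, 0, 0, 0, -1, 0, 0, 0.001, 0, 0, 0, -1, 0, 0, 0, 0, 0, 0, -1, 0, 0, 0, 0, 0, 0, -1])

```text
clock: 15.03
tool_pos: [0.4752, 0.3305, 0.0195]
tcp_rot: [-180.0, 0.0, -134.7]
wrist_force: [-0.6, 0.6, -3.1]
width: 0.159
grasp_force: 40.0
```

step_arm(plan=[0, 0, 0.001, 0, 0, 0, -1, 0, 0, 0.001, 0, 0, 0, -1, 0, 0, 0, 0, 0, 0, -1, 0, 0, 0, 0, 0, 0, -1])

```text
clock: 15.37
tool_pos: [0.4753, 0.3306, 0.0178]
tcp_rot: [-180.0, 0.0, -134.7]
wrist_force: [-0.4, -0.3, -1.9]
width: 0.158
grasp_force: 40.0
```

step_arm(plan=[0, 0, 0.001, 0, 0, 0, -1, 0, 0, 0, 0, 0, 0, -1, 0, 0, 0, 0, 0, 0, -1])

```text
clock: 15.62
tool_pos: [0.4754, 0.3306, 0.0178]
tcp_rot: [-180.0, 0.0, -134.7]
wrist_force: [-3.0, -1.0, 5.1]
width: 0.158
grasp_force: 40.0
```

Seated: z is unchanged and the force is now positive. Release slowly and retreat straight up.

step_arm(plan=[0, 0, -0.001, 0, 0, 0, -0.4, 0, 0, 0, 0, 0, 0, -0.2, 0, 0, 0, 0, 0, 0, 0, 0, 0, 0, 0, 0, 0, 0, 0, 0, 0, 0, 0, 0, 0], squeeze=10)

```text
clock: 16.03
tool_pos: [0.4752, 0.3304, 0.0174]
tcp_rot: [-180.0, 0.0, -134.7]
wrist_force: [0.4, -0.1, 0.4]
width: 0.439
grasp_force: 0.0
```

step_arm(plan=[0, 0, 0, 0, 0, 0, 0, 0, 0, 0, 0, 0, 0, 0, 0, 0, 0, 0, 0, 0, 0])

```text
clock: 16.28
tool_pos: [0.4751, 0.3304, 0.0174]
tcp_rot: [-180.0, -0.0, -134.7]
wrist_force: [0.0, 0.6, -0.1]
width: 0.497
grasp_force: 0.0
```

step_arm(plan=[0, 0, -0.005, 0, 0, 0, 0, 0, 0, -0.015, 0, 0, 0, 0, 0, 0, -0.03, 0, 0, 0, 0, 0, 0, -0.035, 0, 0, 0, 0, 0, 0, -0.035, 0, 0, 0, 0])

```text
clock: 16.7
tool_pos: [0.4748, 0.3299, 0.1387]
tcp_rot: [-180.0, -0.1, -134.7]
wrist_force: [1.1, 0.8, -0.1]
width: 0.501
grasp_force: 0.0
```

step_arm(plan=[0, 0, -0.03, 0, 0, 0, 0, 0, 0, -0.03, 0, 0, 0, 0, 0, 0, 0, 0, 0, 0, 0, 0, 0, 0, 0, 0, 0, 0])

```text
clock: 17.03
tool_pos: [0.4758, 0.3312, 0.2001]
tcp_rot: [180.0, 0.3, -134.7]
wrist_force: [1.0, -0.8, -0.1]
width: 0.5
grasp_force: 0.0
```

```bash
python3 - <<'E'
from h import *
s=cap('side');cv2.imwrite('pics/end.png',s['pixels'][:,:,::-1])
P,_,_=xyz(s); m=(P[...,2]>.02)&(P[...,2]<.034)&(abs(P[...,0]-.475)<.08)&(abs(P[...,1]-.33)<.08)&(s['pixels'].min(-1)>60)
Q=P[m]; print(m.sum(),Q.min(0).round(3),Q.max(0).round(3),np.median(Q,0).round(4)); A=np.c_[Q[:,:2],np.ones(len(Q))]; print('slope',np.linalg.lstsq(A,Q[:,2],rcond=None)[0][:2])
st=readout.read_state();print(st['clock'],st['tool_pos'],st['wrist_force'])
E
```

```text
1594 [0.419 0.276 0.02 ] [0.528 0.386 0.034] [0.4701 0.3424 0.0281]
slope [ 0.00224476 -0.00709005]
17.0833 [0.47489385 0.33037559 0.19806572] [ 0.48345175 -0.43242586 -1.09683731]
```

View pics/end.png

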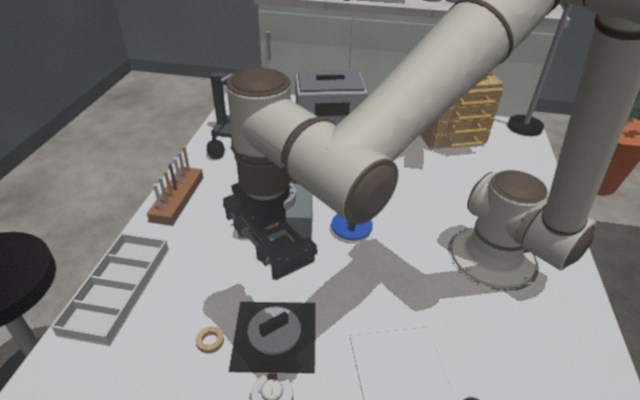

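The cover stands flat in the middle of the pad at about (274,328), disc centre (0.474, 0.331), tilt under 0.01 rad. The gripper is clear of it and the ring (210,340) and the watch stand (272,390) have not moved.

```bash
python3 -c "
from h import *; print(ctrl.sign_off())"
```

```text
the job is handed in; nothing more can be done
None
```

The job is handed in: I pressed the large key and then the small key fully down, freed the cover after about 0.5 rad counter-clockwise, and left it standing upright within a few mm of the pad's centre. The fingertips turned out to be about 32 mm higher than the interface text says, so I found heights by camera and touch.

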